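# Hang the turner's pail on the bench hook

### The job

Hang the small metal pail on the hook of the bench stand: with a fingertip lift its folded bail until it stands upright, without shoving or tipping the pail, then carry the pail by the bail and hang the bail's middle peak over the hook. Set it down on the hook gently, keep hold until you feel the hook take the weight, do not force it down, and then let go so that the pail hangs free. Leave the other things on the bench alone.

Things in the scene. Friction and masses are not known exactly. Their poses are not given: they have to be found in the camera images.
- pail: Open round galvanised pail standing loose on the bench: 120 mm across the rim, 96 mm at the foot, 100 mm tall, 0.24 to 0.45 kg. Origin: centre of its underside; z up. Its bail turns on two stub pins at y = +-57 to 68 mm, 88 mm above the underside (the pin axis, along the pail's y).
- bail (a joint): Angle of the pail's bail (rad): 0 = upright, positive = folded to the pail's -x side; 1.4 to 1.62 at the start; stops at -1.6 and 1.65. Its pivots are a little stiff (0.022 N m): it stays where it is left. Folded, its crossbar lies level outside the rim with a gap of only about 11 mm, too narrow for a finger.
- bail_mid (a point): Peak in the middle of the bail (tube centre line), which hangs on the hook; z axis: from pin axis to peak; y: the pail's. The bail is a frame of 8 mm aluminium tube: arms at y = +-68 mm run 74 mm out from the pin axis to a straight crossbar, whose middle 24 mm is kinked out to this peak, 82 mm from the pin axis. Straight bar to grip: 12 to 68 mm either side of the peak.
- stand: Fixed hook stand: steel base plate 12 mm thick (x -115 to +55 mm, y +-65 mm), post 16 mm thick with its top 265 mm above the bench, hook of 8 mm rod on a collar clamped to the post. Origin: foot of the post at bench level; the hook points along -x, the side from which the pail must come. The collar is 30 mm across, its top 23 mm above the saddle; its screw sticks out to y = +34 mm.
- saddle_foot (a point): Point at bench level straight below the middle of the hook's saddle (stand x = -110 mm); axes as the stand's. The saddle is 10 mm long; the tip ends 29 mm further along -x, 14 mm higher; the shank towards the post is 12 mm higher. The saddle's top is 209 to 241 mm above the bench, set anew each time and not measured: find it by feel. Over 10 N counts as forcing the hook.
- wax_tin: Bystander: round tin, 68 mm across, 55 mm tall. Origin: centre of its underside.
- blank: Bystander: round wood blank, 72 mm across, 42 mm tall. Origin: centre of its underside.
- bowl: Bystander: turned wooden bowl, 124 mm across, 45 mm tall. Origin: centre of its underside.
- mallet: Bystander: hammer lying on the bench. Origin: under its middle.
- gouge: Bystander: turning gouge lying on the bench, 352 mm long, 30 mm thick. Origin: handle end, underside; it points along its x.
- oil: Bystander: amber bottle, 66 mm across, 170 mm tall. Origin: centre of its underside.
- brush: Bystander: brush lying on the bench. Origin: under its middle.
There are look-alikes about, which are no part of the job. There is more than one size of the pail; the job needs the largest.

How it is judged:
By the outcome, as a careful person would: the job done as asked, in the order asked, and still so for the second after the job is handed in, with the robot touching nothing.
It also fails if it takes over 72 s, if anything falls off the work surface, if the arm or the gripper's body presses on something with over 40 N, if the wrist force passes 120 N, or if a joint passes its speed limit or range.

### The arm

A 6-joint arm with a two-finger parallel gripper is mounted at the origin on the work surface. World frame = base frame: x ahead of the robot, y to its left, z up, the work surface at z = 0. Lengths are in m, angles in degrees, forces in N, time in s.
With the tool pointing down it reaches from about 0.375 to 0.9 m from the base axis. Payload 3.1 kg.
Tool frame: the origin (TCP) lies between the finger pads; the fingertips stand 11 mm ahead of it and the grasp point (between the pads) lies 8 mm behind it; z points along the fingers, y is the line along which they close (so a half turn about z gives the same grasp; the last joint's range is limited). The gripper opens to 87 mm and grips with 3 to 60 N. Pads are 19 mm wide; open, the fingers measure 117 mm over their backs; the gripper's body (75 mm by 190 mm) begins 51 mm behind the grasp point.
Start: joints at [-77.034, 30.224, 82.088, -0, 67.689, -10.227], TCP at [0.246, -0.574, 0.234] pointing down, gripper open.
Joint ranges: [-176.69, 176.69], [-43.24, 126.21], [12.49, 139.97], [-82, 262], [0, 151.66], [-163.58, 163.58]. Speed limits (degrees/s): [159.86, 159.86, 180, 180, 180, 180].

### API

Orientations are given as a 3x3 rotation matrix whose columns are the frame's x, y, z axes.
In Python, from rig import bot gives the robot as it stands.
- The arm moves only by the tool apply_moves, never from a script. Its argument "steps" is a list that holds one entry, the list of rows, each a list of 7 numbers: the shift along the tool's x, y, z in cm, then the turn, a rotation vector about the tool's x, y, z in degrees, then the gripper command: -1 is shut, 1 is fully open, values between are in proportion. In form: [[[dx, dy, dz, rx, ry, rz, jaw], ...]]. A call has 1 to 20 rows; each row is the pose to reach, as a shift and turn from the pose commanded when the call began, along the tool's axes at that moment; what a row does not reach only later rows make up. A row lasts 1/8 s, in which the tool goes at most 62.5 mm and 10.7 degrees, less where a joint would pass 70% of its speed; a pose out of reach is approached as far as the arm can. A call with a gripper value outside its range is refused whole. The fingers move at their own pace and stop on an object; the grip force is fixed at half the most. Time passes only in rows, so rows that repeat a pose let the fingers close. It gives the time, the measured TCP pose, the force, the opening and the grip force at its end, in the units of the state.
- bot.read_state(): the state, without advancing time (a new reading comes with each control period).
- bot.capture(name): name is "scene" or "top" or "wrist"; returns the picture (400x640x3 uint8, blue, green, red); there is no depth.
- bot.camera_model(name): a dict with "intrinsics" (3x3 intrinsics, pixels), "k1" (the pictures are not rectified: a ray, as slopes to the right and down, at radius r is drawn at 1 + k1 r^2 times it, then the intrinsics apply), "R" (3x3) and "t" (3): a world point X has camera coordinates R X + t. Camera axes: x right, y down, z forward; pixel columns grow to the right and rows downward; lengths in m; the calibration is good to about 2 mm. A picture is of the moment at which its call begins: read the wrist's pose just before it. camera_model takes no time and is no camera call; for the wrist camera it gives the pose at the moment of the call.
- bot.hand_in(): hands the job in; it is judged then, once.
The state is a dict: "time_s": time; "joint_positions": joint angles; "qvel": joint speeds; "tau": joint torques, N m; "position": TCP position; "tcp_rot": TCP orientation; "force": force on the tool from outside, world axes, zero at the start; "moment": the same for the moment, N m; "opening": opening from 0.0 (shut) to 1.0 (fully open); "grasp_force": force on a finger pad.
Only numpy, scipy, OpenCV 4.12 (cv2) and the standard library are available. Lean on these libraries where they do the work, as an engineer would, in place of code of your own. Each camera call takes 0.05 s, during which the arm holds its last target. There are 200 camera calls.

## Working session

There is one attempt and no reset: what is moved stays moved. The work goes in short steps, Python scripts to look and compute and a tool call to move; the robot and the scene stay as the last step left them, time stands still between calls to the robot, and variables do not carry over. Pictures are saved under pics/ and viewed, at most 13 in all, crops included, and the job is handed in when it is done.

Besides the shell and the picture viewer there is one more tool, called after "Request:" as a command line: name --argument value ..., lists and objects as JSON in quotes. apply_moves: Moves the arm, as the interface text tells. Its arguments: {"type":"object","properties":{"steps":{"type":"array","items":{"type":"array","items":{"type":"array","items":{"type":"number"}}}}},"required":["steps"]}

```bash
mkdir -p pics; cat > h.py <<'E'
import numpy as np, cv2
from rig import bot
def snap(n,f):
    m=bot.camera_model(n); im=bot.capture(n); cv2.imwrite('pics/'+f,im); return m,im
def ray(m,u,v):
    K=np.array(m['intrinsics']);R=np.array(m['R']);t=np.array(m['t'])
    d=np.array([(u-K[0,2])/K[0,0],(v-K[1,2])/K[1,1]]);s=d.copy()
    for _ in range(20): s=d/(1+m['k1']*(s@s))
    return -R.T@t, R.T@np.array([s[0],s[1],1])
def onz(m,u,v,z):
    c,d=ray(m,u,v); return c+d*(z-c[2])/d[2]
def proj(m,X):
    K=np.array(m['intrinsics']);p=np.array(m['R'])@X+np.array(m['t']);s=p[:2]/p[2];s=s*(1+m['k1']*(s@s))
    return K[:2,:2]@s+K[:2,2]
def tri(m1,p1,m2,p2):
    a,d=ray(m1,*p1);b,e=ray(m2,*p2)
    k=np.linalg.lstsq(np.array([d,-e]).T,b-a,rcond=None)[0]
    return (a+k[0]*d+b+k[1]*e)/2, np.linalg.norm(a+k[0]*d-b-k[1]*e)
E
python3 - <<'E'
from h import *
for n in('top','scene'):
    m,im=snap(n,n+'0.png');print(n,m['intrinsics'],-np.array(m['R']).T@np.array(m['t']),m['R'][2])
s=bot.read_state();print(s['tcp_rot'],s['time_s'],s['force'])
E
```

```text
top [[364.18836779   0.         314.58509459]
 [  0.         364.18836779 202.72720355]
 [  0.           0.           1.        ]] [0.5053561  0.01426731 1.3634265 ] [ 0.04980145 -0.02438528 -0.9984614 ]
scene [[474.44466582   0.         328.82577567]
 [  0.         474.44466582 193.89680427]
 [  0.           0.           1.        ]] [ 1.43288801 -0.55454777  1.49350994] [-0.51040181  0.31867202 -0.7987103 ]
[[ 9.19176350e-01  3.93845973e-01 -4.31779239e-04]
 [ 3.93846058e-01 -9.19174483e-01  1.88458351e-03]
 [ 3.45355168e-04 -1.90231915e-03 -9.99998131e-01]] 0.1 [ 0.19588848  0.6960119  -0.22019806]
```

View pics/top0.png

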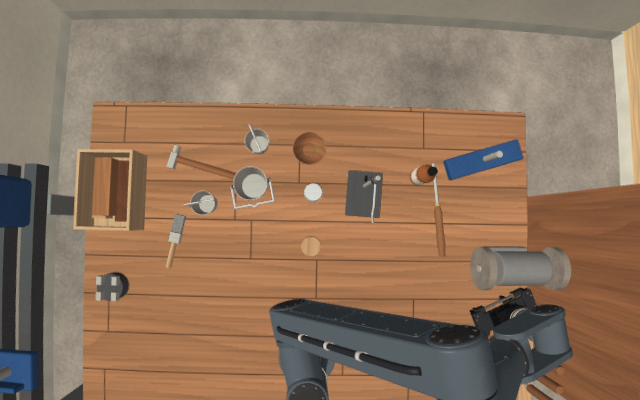

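View pics/scene0.png

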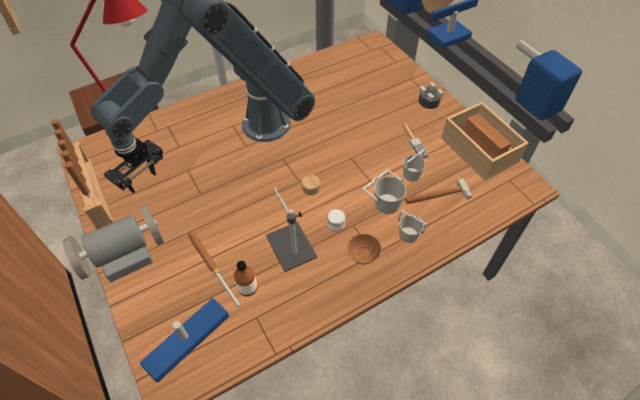

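```bash
python3 - <<'E'
import cv2,numpy as np
t=cv2.imread('pics/top0.png');s=cv2.imread('pics/scene0.png')
a=cv2.resize(t[155:235,220:290],None,fx=5,fy=5,interpolation=2);b=cv2.resize(t[155:235,335:405],None,fx=5,fy=5,interpolation=2)
cv2.imwrite('pics/c1.png',np.hstack([a,b]))
a=cv2.resize(s[160:225,355:425],None,fx=5,fy=5,interpolation=2);b=cv2.resize(s[180:280,260:330],None,fx=5,fy=5,interpolation=2)
a=np.vstack([a,np.zeros((b.shape[0]-a.shape[0],350,3),np.uint8)])
cv2.imwrite('pics/c2.png',np.hstack([a,b]))
E
```

```text
(no output)
```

View pics/c1.png

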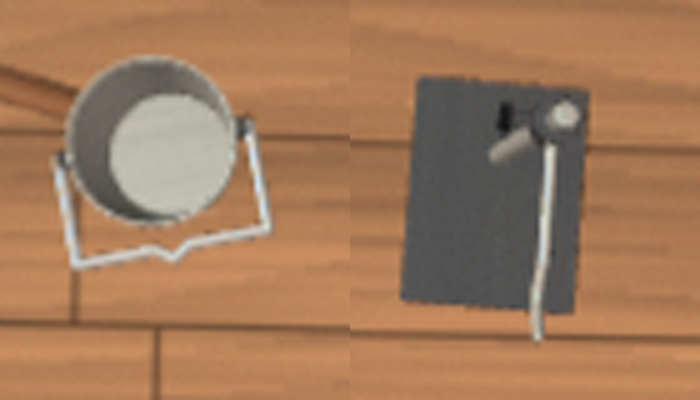

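View pics/c2.png

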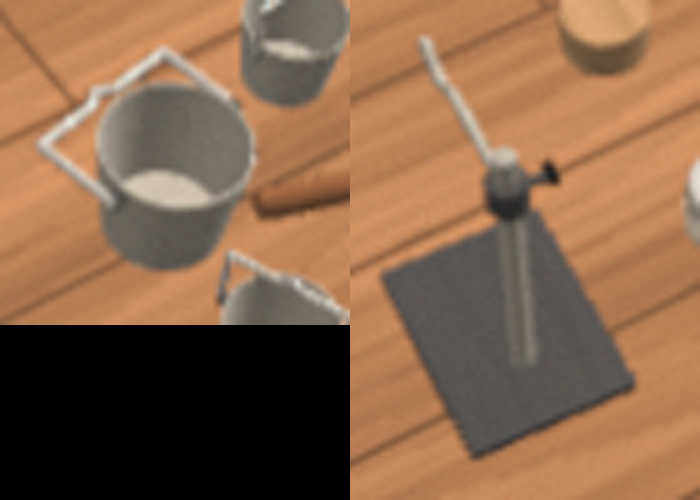

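```bash
python3 - <<'E'
from h import *
T=bot.camera_model('top');S=bot.camera_model('scene');o=-.4
t=lambda x,y:(x/5+220+o,y/5+155+o); t2=lambda x,y:(x/5+335-70+o,y/5+155+o)
s=lambda x,y:(x/5+355+o,y/5+160+o); s2=lambda x,y:(x/5+260-70+o,y/5+180+o)
for n,a,b in [('peak',t(174,257),s(102,95)),('cornL',t(77,265),s(165,52)),('cornR',t(267,232),s(42,143)),('pinR',t(243,125),s(112,200)),('tip',t2(538,338),s2(425,40)),('posttop',t2(566,113),s2(503,157))]:
    X,e=tri(T,a,S,b);print(n,X.round(4),round(e,4))
for n,p,z in [('pinL',t(60,158),.088),('pinR',t(245,125),.088),('cL',t(77,265),.088),('cR',t(267,232),.088)]: print(n,onz(T,*p,z).round(4))
for im,k in((cv2.imread('pics/top0.png'),0),):
    q=[onz(T,*t2(*p),.012) for p in((418,76),(588,92),(573,313),(401,300))]
    print('base',np.array(q).round(4))
q=[onz(S,*s2(*p),.012) for p in((540,210),(634,382),(475,457),(383,273))]
print('baseS',np.array(q).round(4))
E
```

```text
peak [0.5554 0.1972 0.0794] 0.0058
cornL [0.5475 0.2635 0.0825] 0.0028
cornR [0.5735 0.1309 0.0834] 0.0037
pinR [0.647  0.147  0.0862] 0.0016
tip [ 0.5053 -0.194   0.2256] 0.0037
posttop [ 0.6422 -0.2041  0.2634] 0.0009
pinL [0.6215 0.2754 0.088 ]
pinR [0.6472 0.1461 0.088 ]
cL [0.5467 0.2612 0.088 ]
cR [0.5723 0.1289 0.088 ]
base [[ 0.6986 -0.1425  0.012 ]
 [ 0.6895 -0.2711  0.012 ]
 [ 0.5232 -0.2611  0.012 ]
 [ 0.5307 -0.1319  0.012 ]]
baseS [[ 0.5377 -0.1312  0.012 ]
 [ 0.7007 -0.1447  0.012 ]
 [ 0.6958 -0.2702  0.012 ]
 [ 0.5276 -0.2573  0.012 ]]
```

```bash
cat >> h.py <<'E'
from scipy.spatial.transform import Rotation as Ro
def Rtool(yaw,tilt):  # yaw of pail x axis, tilt of fingers forward from straight down (deg)
    a,t=np.radians([yaw,tilt]);x=np.array([np.cos(a),np.sin(a),0]);z=np.array([0,0,1.])
    return np.array([[-np.sin(a),np.cos(a),0],np.cos(t)*x+np.sin(t)*z,np.sin(t)*x-np.cos(t)*z]).T
def rows(poses,st=None):
    st=st or bot.read_state();R0=np.array(st['tcp_rot']);p0=np.array(st['position'])
    for p,R in poses:
        print(np.r_[R0.T@(np.array(p)-p0)*100,Ro.from_matrix(R0.T@R).as_rotvec(degrees=True)].round(2).tolist())
P=np.array([.6344,.2108,.088]);PY=11.
def bar(al,d=-.025,r=.074,P=P,yaw=PY):
    a=np.radians(yaw);x=np.array([np.cos(a),np.sin(a),0]);y=np.array([-np.sin(a),np.cos(a),0]);z=np.array([0,0,1])
    return P+r*(-np.sin(al)*x+np.cos(al)*z)+d*y
E
python3 - <<'E'
from h import *
R=Rtool(PY,45);b=bar(1.6);pre=b-R@[0,-.0255,.06]
D=Rtool(-50,0);D2=Rtool(-15,20)
print(pre, b-R@[0,-.0255,0])
rows([([.30,-.40,.40],D),([.38,-.10,.42],D2),(pre+[0,0,.12],R),(pre,R)])
E
```

```text
[0.54261381 0.16749065 0.14629687] [0.58426073 0.17558599 0.10387046]
[11.81, -13.89, -16.7, -0.11, -0.04, -16.81]
[30.98, -38.31, -18.65, -18.71, 8.97, -51.28]
[56.46, -56.47, -3.24, -37.81, 30.37, -73.55]
[56.46, -56.44, 8.76, -37.81, 30.37, -73.55]
```

Request:
apply_moves --steps '[[[11.8,-13.9,-16.7,0,0,-17,1],[11.8,-13.9,-16.7,0,0,-17,1],[11.8,-13.9,-16.7,0,0,-17,1],[11.8,-13.9,-16.7,0,0,-17,1],[31,-38.3,-18.6,-18.7,9,-51.3,1],[31,-38.3,-18.6,-18.7,9,-51.3,1],[31,-38.3,-18.6,-18.7,9,-51.3,1],[31,-38.3,-18.6,-18.7,9,-51.3,1],[31,-38.3,-18.6,-18.7,9,-51.3,1],[31,-38.3,-18.6,-18.7,9,-51.3,1],[56.5,-56.5,-3.2,-37.81,30.37,-73.55,1],[56.5,-56.5,-3.2,-37.81,30.37,-73.55,1],[56.5,-56.5,-3.2,-37.81,30.37,-73.55,1],[56.5,-56.5,-3.2,-37.81,30.37,-73.55,1],[56.5,-56.5,-3.2,-37.81,30.37,-73.55,1],[56.5,-56.5,-3.2,-37.81,30.37,-73.55,1],[56.5,-56.5,-3.2,-37.81,30.37,-73.55,1],[56.5,-56.5,-3.2,-37.81,30.37,-73.55,1]]]'

```text
time_s: 2.35
position: [0.544, 0.1667, 0.2637]
tcp_rot: [[-0.189, 0.696, 0.693], [0.982, 0.136, 0.132], [-0.003, 0.705, -0.709]]
force: [-0.4, -0.3, -0.5]
opening: 0.999
grasp_force: 0.0
```

```bash
python3 - <<'E'
from h import *
s=bot.read_state();print(s['joint_positions'],s['position'],s['time_s'],s['force'])
R=Rtool(PY,45);b=bar(1.6);pre=b-R@[0,-.0255,.06]
rows([(pre+[0,0,.12],R),(pre,R)])
m,im=snap('wrist','w1.png')
print([proj(m,bar(1.6,d,r)).round() for d,r in((0,.082),(.068,.074),(-.068,.074),(-.025,.074))],-np.array(m['R']).T@np.array(m['t']))
E
```

```text
[   2.82488227   16.34735147  121.16292326  110.33830644    5.96615989
 -116.30177156] [0.54404661 0.16671369 0.26374583] 2.35 [-0.44756843 -0.28601857 -0.54931502]
[0.1, 0.09, -0.27, -0.15, 0.16, 0.05]
[0.13, -8.37, 8.24, -0.15, 0.16, 0.05]
[array([205., 168.]), array([204.,  94.]), array([220., 229.]), array([215., 191.])] [0.42462008 0.22993817 0.37087739]
```

View pics/w1.png

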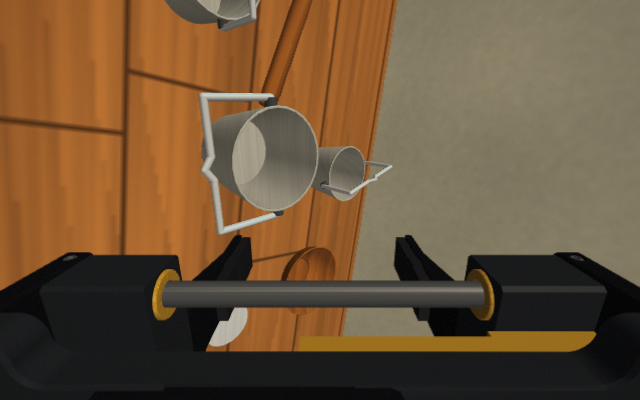

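```bash
python3 - <<'E'
from h import *
R=Rtool(PY,45)@Ro.from_euler('y',25,degrees=True).as_matrix();b=bar(1.6,-.03)
pre=b-R@[0,-.0245,.06]
print(pre)
rows([(pre+[0,0,.12],R),(pre,R)])
E
```

```text
[0.55161409 0.13831485 0.14161473]
[-2.98, 0.02, 0.27, -0.2, 25.11, 0.03]
[-2.95, -8.44, 8.78, -0.2, 25.11, 0.03]
```

Request:
apply_moves --steps '[[[-1,0,0,0,8,0,1],[-2,0,0,0,16,0,1],[-3,0,0.3,-0.2,25.1,0,1],[-3,0,0.3,-0.2,25.1,0,1],[-3,-2.8,3.1,-0.2,25.1,0,1],[-3,-5.6,5.9,-0.2,25.1,0,1],[-3,-8.4,8.8,-0.2,25.1,0,1],[-3,-8.4,8.8,-0.2,25.1,0,1]]]'

```text
time_s: 3.4
position: [0.5497, 0.1389, 0.141]
tcp_rot: [[-0.465, 0.698, 0.545], [0.832, 0.134, 0.539], [0.303, 0.704, -0.642]]
force: [0.6, -0.1, 0.6]
opening: 1.002
grasp_force: 0.0
```

```bash
cat > lift.py <<'E'
from h import *
s=bot.read_state();print(np.round(s['joint_positions'],1),s['position'],s['time_s'],s['force'])
R=Rtool(PY,45)@Ro.from_euler('y',25,degrees=True).as_matrix()
f=lambda al,y=-.0395,z=0:(bar(al,-.03)-R@[0,y,z],R)
print('under');rows([f(1.6,-.0245,.06),f(1.6,-.0245,0)])
print('arc');rows([f(a) for a in np.linspace(1.65,0,12)])
E
python3 lift.py
```

```text
[ -19.5   37.9  124.1   99.9   44.4 -133.4] [0.5497216  0.13885643 0.14102866] 3.4 [ 0.61010192 -0.13920266  0.56853603]
under
[-0.12, 0.17, 0.04, -0.19, -0.13, -0.21]
[-0.13, 0.19, 6.04, -0.19, -0.13, -0.21]
arc
[-0.24, 1.44, 6.28, -0.19, -0.13, -0.21]
[0.1, 2.22, 5.57, -0.19, -0.13, -0.21]
[0.38, 3.1, 4.96, -0.19, -0.13, -0.21]
[0.61, 4.08, 4.49, -0.19, -0.13, -0.21]
[0.77, 5.12, 4.15, -0.19, -0.13, -0.21]
[0.86, 6.21, 3.96, -0.19, -0.13, -0.21]
[0.88, 7.32, 3.91, -0.19, -0.13, -0.21]
[0.83, 8.42, 4.02, -0.19, -0.13, -0.21]
[0.72, 9.5, 4.28, -0.19, -0.13, -0.21]
[0.53, 10.51, 4.67, -0.19, -0.13, -0.21]
[0.28, 11.46, 5.2, -0.19, -0.13, -0.21]
[-0.02, 12.3, 5.86, -0.19, -0.13, -0.21]
```

Request:
apply_moves --steps '[[[-0.1,0.1,1.5,0,0,0,1],[-0.1,0.2,3,0,0,0,1],[-0.1,0.2,4.5,0,0,0,1],[-0.1,0.2,6,0,0,0,1],[-0.1,0.2,6,0,0,0,1],[-0.1,0.2,6,0,0,0,1]]]'

```text
time_s: 4.15
position: [0.5861, 0.1702, 0.1067]
tcp_rot: [[-0.468, 0.692, 0.55], [0.832, 0.135, 0.538], [0.298, 0.709, -0.639]]
force: [0.4, 0.6, -1.2]
opening: 0.996
grasp_force: 0.0
```

```bash
python3 lift.py; python3 - <<'E'
from h import *
m,im=snap('wrist','w2.png')
print([proj(m,bar(1.6,d,r)).round() for d,r in((0,.082),(.068,.074),(-.068,.074),(-.025,.074))])
E
```

```text
[ -13.6   43.2  119.6  107.1   43.  -135.6] [0.5861241  0.17021459 0.10670791] 4.15 [ 0.44047409  0.58176262 -1.21748428]
under
[0.0, -0.34, -5.84, 0.14, -0.05, 0.11]
[-0.0, -0.36, 0.16, 0.14, -0.05, 0.11]
arc
[-0.12, 0.89, 0.41, 0.14, -0.05, 0.11]
[0.21, 1.68, -0.3, 0.14, -0.05, 0.11]
[0.49, 2.57, -0.9, 0.14, -0.05, 0.11]
[0.71, 3.55, -1.37, 0.14, -0.05, 0.11]
[0.86, 4.6, -1.7, 0.14, -0.05, 0.11]
[0.95, 5.69, -1.89, 0.14, -0.05, 0.11]
[0.96, 6.79, -1.93, 0.14, -0.05, 0.11]
[0.91, 7.9, -1.81, 0.14, -0.05, 0.11]
[0.79, 8.97, -1.55, 0.14, -0.05, 0.11]
[0.6, 9.98, -1.15, 0.14, -0.05, 0.11]
[0.35, 10.92, -0.61, 0.14, -0.05, 0.11]
[0.04, 11.76, 0.05, 0.14, -0.05, 0.11]
[array([261., 206.]), array([275.,  97.]), array([270., 329.]), array([272., 251.])]
```

View pics/w2.png

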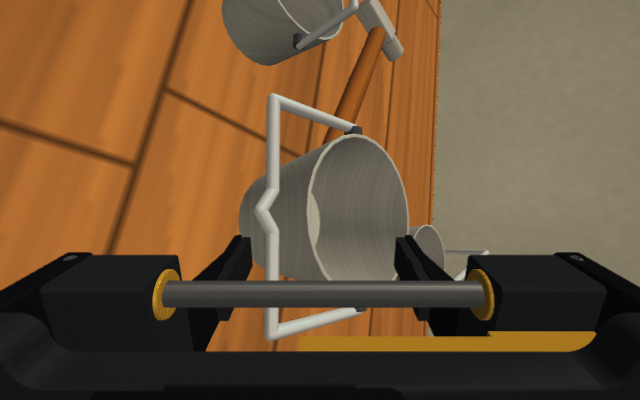

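Request:
apply_moves --steps '[[[-0.1,0.4,0.4,0,0,0,1],[-0.1,0.9,0.4,0,0,0,1],[0.05,1.3,0.05,0,0,0,1],[0.2,1.7,-0.3,0,0,0,1],[0.35,2.1,-0.6,0,0,0,1],[0.5,2.6,-0.9,0,0,0,1],[0.6,3.05,-1.15,0,0,0,1],[0.7,3.55,-1.37,0,0,0,1],[0.8,4.1,-1.55,0,0,0,1],[0.86,4.6,-1.7,0,0,0,1],[0.9,5.15,-1.8,0,0,0,1],[0.95,5.7,-1.9,0,0,0,1],[0.96,6.3,-1.93,0,0,0,1],[0.96,6.8,-1.93,0,0,0,1],[0.91,7.9,-1.81,0,0,0,1],[0.79,8.97,-1.55,0,0,0,1],[0.6,10,-1.15,0,0,0,1],[0.5,10.5,-0.9,0,0,0,1],[0.5,10.5,-0.9,0,0,0,1]]]'

```text
time_s: 6.58
position: [0.6521, 0.1835, 0.1887]
tcp_rot: [[-0.468, 0.691, 0.551], [0.832, 0.135, 0.538], [0.297, 0.71, -0.638]]
force: [-0.1, -0.1, -0.1]
opening: 0.999
grasp_force: 0.0
```

```bash
python3 lift.py|tail -2; python3 - <<'E'
from h import *
m,im=snap('wrist','w3.png')
print([proj(m,bar(.22,d,r)).round() for d,r in((0,.082),(.068,.074),(-.068,.074),(-.068,0),(.068,0))])
print(bot.read_state()['joint_positions'])
E
```

```text
[-0.11, 0.36, 0.29, 0.2, -0.02, 0.14]
[-0.42, 1.19, 0.94, 0.2, -0.02, 0.14]
[array([257., 207.]), array([255.,  97.]), array([248., 330.]), array([216., 305.]), array([224., 133.])]
[ -10.14856598   34.58166142  108.53370843   87.62559105   38.83052395
 -106.03235619]
```

View pics/w3.png

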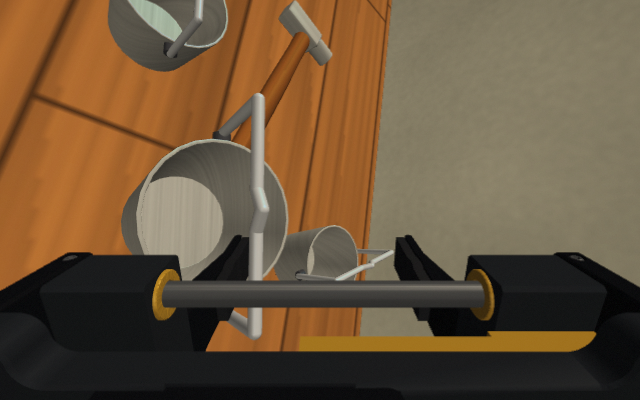

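```bash
python3 - <<'E'
from h import *
m=bot.camera_model('wrist')
for a in (.2,.15,.1,.05,0): print(a,[proj(m,bar(a,d,r)).round() for d,r in((0,.082),(.068,.074),(-.068,.074))])
E
```

```text
0.2 [array([260., 207.]), array([258.,  98.]), array([252., 330.])]
0.15 [array([267., 207.]), array([264., 100.]), array([258., 329.])]
0.1 [array([273., 208.]), array([269., 101.]), array([264., 328.])]
0.05 [array([280., 208.]), array([274., 103.]), array([269., 326.])]
0 [array([285., 209.]), array([279., 105.]), array([275., 325.])]
```

Request:
apply_moves --steps '[[[-0.1,0.35,0.25,0,0,0,1],[-0.25,0.7,0.5,0,0,0,1],[-0.37,1.02,0.77,0,0,0,1],[-0.37,1.02,0.77,0,0,0,1],[-0.37,-1,0.77,0,0,0,1],[-0.37,-2.9,0.77,0,0,0,1],[-0.37,-2.9,0.77,0,0,0,1],[-0.37,-2.9,-3,0,0,0,1],[-0.37,-2.9,-7.5,0,0,0,1],[-0.37,-2.9,-8.5,0,0,0,1],[-0.37,-2.9,-8.5,0,0,0,1]]]'

```text
time_s: 8.0
position: [0.5876, 0.1302, 0.2221]
tcp_rot: [[-0.468, 0.69, 0.552], [0.833, 0.135, 0.537], [0.296, 0.711, -0.638]]
force: [-0.5, -0.2, 0.6]
opening: 1.002
grasp_force: 0.0
```

```bash
python3 - <<'E'
from h import *
s=bot.read_state();print(np.round(s['joint_positions'],1),s['position'],s['time_s'],s['force'])
R2=Rtool(PY,25);b=bar(0,-.027)
rows([(b-R2@[0,0,.08],R2),(b-R2@[0,0,-.008],R2)])
E
```

```text
[ -18.9   27.8  116.4   82.5   43.8 -108.5] [0.58762275 0.13024303 0.22210622] 8.0 [-0.5392746  -0.20734837  0.59309348]
[3.45, 2.82, 2.8, 20.0, -24.67, 4.46]
[-0.02, -0.24, 10.28, 20.0, -24.67, 4.46]
```

Request:
apply_moves --steps '[[[1,1,0,5,-6.2,1.1,1],[2,2,0,10,-12.3,2.2,1],[3,2.8,1,15,-18.5,3.3,1],[3.45,2.82,2.8,20,-24.67,4.46,1],[3.45,2.82,2.8,20,-24.67,4.46,1],[3.45,2.82,2.8,20,-24.67,4.46,1],[3.45,2.82,2.8,20,-24.67,4.46,1]]]'

```text
time_s: 8.88
position: [0.6065, 0.1811, 0.2333]
tcp_rot: [[-0.195, 0.89, 0.413], [0.981, 0.176, 0.082], [0.0, 0.421, -0.907]]
force: [0.4, -0.6, -0.4]
opening: 1.0
grasp_force: 0.0
```

```bash
python3 - <<'E'
from h import *
s=bot.read_state();print(np.round(s['joint_positions'],1),s['position'],s['time_s'],s['force'])
R2=Rtool(PY,25);b=bar(0,-.027)
m,im=snap('wrist','w4.png')
for a in (.1,0,-.1): print(a,[proj(m,bar(a,d,r)).round() for d,r in((0,.082),(.068,.074),(-.068,.074))])
rows([(b-R2@[0,0,.08],R2),(b-R2@[0,0,-.008],R2)])
E
```

```text
[  5.3  23.6 100.2   4.8  31.5  -9.4] [0.60654237 0.18106244 0.23328445] 8.875 [ 0.43629137 -0.62092803 -0.37753322]
0.1 [array([316., 189.]), array([312.,  95.]), array([313., 263.])]
0 [array([326., 188.]), array([321.,  95.]), array([321., 261.])]
-0.1 [array([335., 187.]), array([330.,  95.]), array([329., 259.])]
[-0.32, -0.03, -0.14, -0.07, -0.12, 0.16]
[-0.34, -0.02, 8.66, -0.07, -0.12, 0.16]
```

View pics/w4.png

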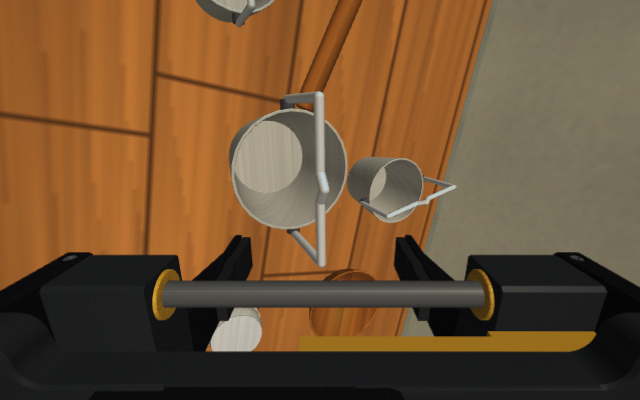

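Request:
apply_moves --steps '[[[-0.3,0,3,0,0,0,1],[-0.3,0,6,0,0,0,1],[-0.3,0,8,0,0,0,1],[-0.3,0,8.6,0,0,0,1],[-0.3,0,8.6,0,0,0,0],[-0.3,0,8.6,0,0,0,-0.5],[-0.3,0,8.6,0,0,0,-0.7],[-0.3,0,8.6,0,0,0,-1],[-0.3,0,8.6,0,0,0,-1],[-0.3,0,8.6,0,0,0,-1],[-0.3,0,8.6,0,0,0,-1],[-0.3,0,8.6,0,0,0,-1],[-0.3,0,8.6,0,0,0,-1]]]'

```text
time_s: 10.55
position: [0.6414, 0.1824, 0.1554]
tcp_rot: [[-0.192, 0.891, 0.412], [0.981, 0.174, 0.082], [0.001, 0.42, -0.907]]
force: [1.0, -0.3, -0.9]
opening: 0.083
grasp_force: 30.0
```

```bash
cat >> h.py <<'E'
SA=np.array([.533,-.1957]);SX=np.array([np.cos(np.radians(-4)),np.sin(np.radians(-4))])
PKT=np.array([.027,.0,-.008])+Rtool(11,25).T@[0,0,.008]  # peak in tool frame
def hk(back,z,R=Rtool(-4,25),pk=PKT):
    return np.r_[SA-back*SX,z]-R@pk,R
E
python3 - <<'E'
from h import *
s=bot.read_state();R=np.array(s['tcp_rot']);p=np.array(s['position'])
print('peak now',p+R@PKT)
rows([(p+[0,0,.1],R),hk(.09,.27),hk(.09,.246)])
E
```

```text
peak now [0.63292708 0.2082151  0.17067101]
[0.01, 4.2, -9.07, 0.0, 0.0, 0.0]
[-35.37, -20.27, -20.38, -0.15, -6.4, 13.64]
[-35.37, -21.28, -18.2, -0.15, -6.4, 13.64]
```

Request:
apply_moves --steps '[[[0,0.4,-0.9,0,0,0,-1],[0,0.8,-1.8,0,0,0,-1],[0,1.7,-3.6,0,0,0,-1],[0,2.5,-5.4,0,0,0,-1],[0,3.4,-7.2,0,0,0,-1],[0,4.2,-9.1,0,0,0,-1],[-0.8,3.6,-9.4,0,-0.1,0.3,-1],[-2.5,2.4,-10,0,-0.5,1,-1],[-5,0.7,-10.7,0,-0.9,1.9,-1],[-8,-1.4,-11.7,0,-1.5,3.1,-1],[-11,-3.4,-12.6,0,-2,4.2,-1],[-14,-5.5,-13.6,0,-2.5,5.4,-1],[-17,-7.6,-14.5,0,-3.1,6.5,-1],[-20,-9.6,-15.5,0,-3.6,7.7,-1],[-23,-11.7,-16.4,0,-4.2,8.8,-1],[-26,-13.8,-17.4,0,-4.7,10,-1],[-29,-15.9,-18.4,0,-5.2,11.2,-1],[-32,-17.9,-19.3,-0.1,-5.8,12.3,-1],[-34.2,-19.5,-20,-0.1,-6.2,13.2,-1],[-35.4,-20.3,-20.4,-0.1,-6.4,13.6,-1]]]'

```text
time_s: 13.05
position: [0.4424, -0.2181, 0.254]
tcp_rot: [[0.072, 0.905, 0.419], [0.997, -0.066, -0.031], [-0.0, 0.42, -0.907]]
force: [0.3, 0.7, -4.4]
opening: 0.078
grasp_force: 30.0
```

Request:
apply_moves --steps '[[[0,0,0,0,0,0,-1],[0,0,0,0,0,0,-1],[0,0,0,0,0,0,-1],[0,0,0,0,0,0,-1],[0,0,0,0,0,0,-1],[0,0,0,0,0,0,-1]]]'

```text
time_s: 13.8
position: [0.4445, -0.2167, 0.2549]
tcp_rot: [[0.069, 0.904, 0.421], [0.998, -0.062, -0.029], [-0.0, 0.422, -0.907]]
force: [-0.0, -0.6, -3.2]
opening: 0.079
grasp_force: 30.0
```

```bash
python3 - <<'E'
from h import *
s=bot.read_state();print(np.round(s['joint_positions'],1),s['position'],s['time_s'],s['force'],s['moment'])
print(np.array(s['position'])+np.array(s['tcp_rot'])@PKT)
for n in('top','scene','wrist'):
    m,im=snap(n,n+'5.png'); print(n,proj(m,np.r_[SA-.09*SX,.27]),proj(m,np.array([.505,-.194,.2256])))
t=cv2.imread('pics/top5.png');w=cv2.imread('pics/wrist5.png');c=cv2.imread('pics/scene5.png')
a=cv2.resize(t[170:270,320:420],(400,400),interpolation=2);b=cv2.resize(c[130:230,230:330],(400,400),interpolation=2)
cv2.imwrite('pics/m5.png',np.hstack([a,b]))
E
```

```text
[-49.9  12.  115.1  29.1  38.6 -66.6] [ 0.44451825 -0.21670399  0.25485404] 13.8 [-0.0465415  -0.55725351 -3.17714433] [-0.10448448  0.48463089  0.01988536]
[ 0.44301532 -0.18953163  0.27009909]
top [372.65413342 242.52995225] [371.72256857 221.97479636]
scene [265.80345132 166.4219376 ] [274.00639456 187.47349771]
wrist [327.57604916 227.62446117] [378.93564172 191.25642407]
```

View pics/wrist5.png

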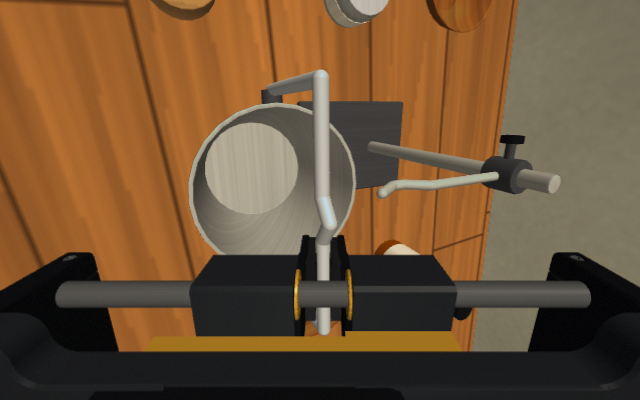

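```bash
python3 - <<'E'
from h import *
s=bot.read_state();R=np.array(s['tcp_rot']);p=np.array(s['position'])
W=bot.camera_model('wrist');T=bot.camera_model('top');S=bot.camera_model('scene')
print('corner pred',proj(W,p+R@[.095,0,-.008]),'peak',proj(W,p+R@PKT))
t=(188/5+335-.4,336/5+155-.4);c=(275-.4,188-.2)
print(tri(W,(381,192),T,t),tri(W,(381,192),S,c))
for z in(.209,.215,.221):print(z,proj(W,np.r_[SA,z-.004]),proj(W,np.r_[SA+.05*SX,z+.008]))
rows([hk(.09,.27),hk(.09,.25),hk(.045,.25),hk(.0,.25),hk(0,.235)])
E
```

```text
corner pred [320.00268807  81.55130223] peak [327.17343872 228.204086  ]
(array([ 0.50569674, -0.1948326 ,  0.22696754]), np.float64(0.0008624083488287894)) (array([ 0.50696493, -0.19389453,  0.2258513 ]), np.float64(0.002058474257567587))
0.209 [392.90744655 180.47482259] [450.28025804 177.53511786]
0.215 [397.67471627 182.13190798] [456.08246846 179.06354443]
0.221 [402.65823039 183.86407731] [462.13765115 180.6584631 ]
[0.03, 0.02, 0.02, -0.04, -0.0, 0.03]
[0.03, -0.82, 1.83, -0.04, -0.0, 0.03]
[0.03, 3.26, 3.73, -0.04, -0.0, 0.03]
[0.02, 7.34, 5.63, -0.04, -0.0, 0.03]
[0.02, 6.7, 6.99, -0.04, -0.0, 0.03]
```

Request:
apply_moves --steps '[[[-0.1,-0.4,0.9,0,0,0,-1],[-0.2,-0.8,1.8,0,0,0,-1],[-0.3,0,2.2,0,0,0,-1],[-0.3,1,2.7,0,0,0,-1],[-0.3,2.2,3.2,0,0,0,-1],[-0.3,3.3,3.7,0,0,0,-1],[-0.3,4.3,4.2,0,0,0,-1],[-0.3,5.3,4.7,0,0,0,-1],[-0.3,6.3,5.2,0,0,0,-1],[-0.3,7,5.5,0,0,0,-1],[-0.3,7.3,5.6,0,0,0,-1],[-0.3,7.3,5.6,0,0,0,-1],[-0.3,7.3,5.6,0,0,0,-1],[-0.3,7.3,5.6,0,0,0,-1]]]'

```text
time_s: 15.7
position: [0.5335, -0.2261, 0.2349]
tcp_rot: [[0.07, 0.904, 0.421], [0.998, -0.063, -0.029], [-0.0, 0.422, -0.907]]
force: [0.2, -0.1, -4.6]
opening: 0.078
grasp_force: 30.0
```

```bash
python3 - <<'E'
from h import *
s=bot.read_state();R=np.array(s['tcp_rot']);p=np.array(s['position'])
P2=PKT+[.003,0,0];pk=p+R@P2
d=pk[:2]-SA;print('peak',pk,'stand-rel',d@SX,d@np.array([-SX[1],SX[0]]),s['force'])
m,im=snap('wrist','w6.png');print(proj(m,pk),proj(m,np.array([.506,-.1945,.2265])),proj(m,np.r_[SA,.2115]))
rows([hk(0,z,pk=P2) for z in(.25,.23,.22,.21)])
E
```

```text
peak [ 0.53221207 -0.19590909  0.25010952] stand-rel -0.0007714232413609216 -0.0002635413299159944 [ 0.16931454 -0.08420663 -4.64699461]
[327.27215345 222.61626623] [262.69583363 216.00191103] [300.64291198 200.27888995]
[0.03, 0.06, 0.04, -0.05, 0.0, 0.01]
[0.03, -0.78, 1.86, -0.05, 0.0, 0.01]
[0.03, -1.2, 2.76, -0.05, 0.0, 0.01]
[0.03, -1.63, 3.67, -0.05, 0.0, 0.01]
```

View pics/w6.png

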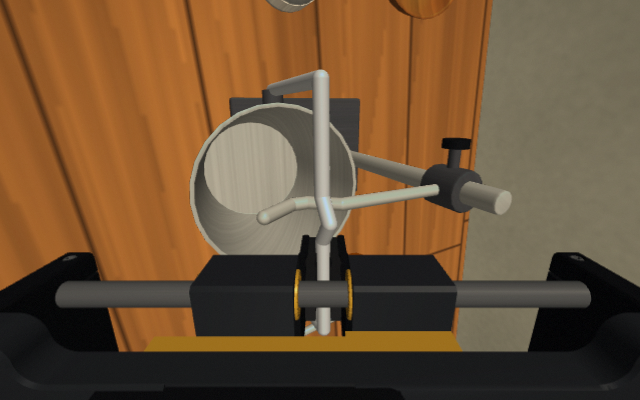

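Request:
apply_moves --steps '[[[0,-0.2,0.45,0,0,0,-1],[0,-0.4,0.9,0,0,0,-1],[0,-0.6,1.36,0,0,0,-1],[0,-0.76,1.63,0,0,0,-1],[0,-0.85,1.8,0,0,0,-1],[0,-0.93,2,0,0,0,-1],[0,-1,2.18,0,0,0,-1],[0,-1,2.18,0,0,0,-1],[0,-1,2.18,0,0,0,-1]]]'

```text
time_s: 16.88
position: [0.534, -0.2262, 0.211]
tcp_rot: [[0.069, 0.904, 0.421], [0.998, -0.063, -0.03], [-0.0, 0.422, -0.907]]
force: [0.6, -1.1, -5.1]
opening: 0.079
grasp_force: 30.0
```

Request:
apply_moves --steps '[[[0,-0.04,0.09,0,0,0,-1],[0,-0.08,0.18,0,0,0,-1],[0,-0.08,0.18,0,0,0,-1],[0,-0.08,0.18,0,0,0,-1]]]'

```text
time_s: 17.38
position: [0.534, -0.2262, 0.2089]
tcp_rot: [[0.069, 0.904, 0.421], [0.998, -0.063, -0.029], [-0.0, 0.422, -0.907]]
force: [-0.5, 0.0, -4.4]
opening: 0.075
grasp_force: 30.0
```

Request:
apply_moves --steps '[[[0,-0.04,0.09,0,0,0,-1],[0,-0.04,0.09,0,0,0,-1],[0,-0.08,0.18,0,0,0,-1],[0,-0.08,0.18,0,0,0,-1],[0,-0.08,0.18,0,0,0,-1]]]'

```text
time_s: 18.0
position: [0.5342, -0.2262, 0.2073]
tcp_rot: [[0.069, 0.904, 0.422], [0.998, -0.063, -0.03], [-0.0, 0.423, -0.906]]
force: [0.1, 0.2, -0.0]
opening: 0.077
grasp_force: 30.0
```

Request:
apply_moves --steps '[[[0,-0.02,0.05,0,0,0,-1],[0,-0.04,0.09,0,0,0,-1],[0,-0.04,0.09,0,0,0,-1],[0,-0.04,0.09,0,0,0,-1]]]'

```text
time_s: 18.5
position: [0.5344, -0.2263, 0.2064]
tcp_rot: [[0.07, 0.904, 0.422], [0.998, -0.063, -0.03], [-0.001, 0.423, -0.906]]
force: [-0.2, 1.9, 2.7]
opening: 0.076
grasp_force: 30.0
```

Request:
apply_moves --steps '[[[0,0.03,-0.07,0,0,0,-1],[0,0.03,-0.07,0,0,0,-1],[0,0.03,-0.07,0,0,0,-1],[0,0.03,-0.07,0,0,0,-1]]]'

```text
time_s: 19.0
position: [0.5341, -0.2262, 0.2067]
tcp_rot: [[0.069, 0.904, 0.421], [0.998, -0.063, -0.03], [-0.0, 0.422, -0.907]]
force: [1.4, 1.1, 1.4]
opening: 0.074
grasp_force: 30.0
```

Hook carries the weight. Opening slowly.

Request:
apply_moves --steps '[[[0,0,0,0,0,0,-0.8],[0,0,0,0,0,0,-0.75],[0,0,0,0,0,0,-0.7],[0,0,0,0,0,0,-0.6],[0,0,0,0,0,0,-0.4],[0,0,0,0,0,0,-0.2],[0,0,0,0,0,0,0],[0,0,0,0,0,0,0],[0,0,0,0,0,0,0],[0,0,0,0,0,0,0]]]'

```text
time_s: 20.25
position: [0.534, -0.2261, 0.2067]
tcp_rot: [[0.069, 0.904, 0.421], [0.998, -0.063, -0.029], [-0.0, 0.422, -0.907]]
force: [-0.2, -0.8, -0.7]
opening: 0.5
grasp_force: 0.0
```

```bash
python3 - <<'E'
from h import *
s=bot.read_state();print(s['force'],s['opening'],s['position'])
snap('wrist','w7.png')
E
```

```text
[-0.15849125 -0.79208406 -0.69442395] 0.500301922270169 [ 0.53400213 -0.22612611  0.20674201]
```

View pics/w7.png

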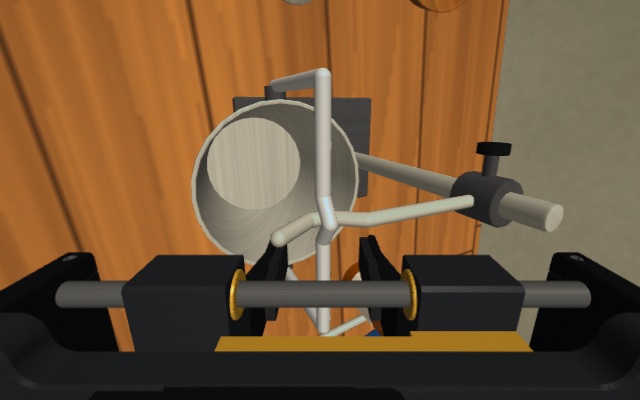

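Request:
apply_moves --steps '[[[0,0,-0.5,0,0,0,0],[0,0,-1.5,0,0,0,0],[0,0,-3,0,0,0,0],[0,0,-5,0,0,0,0],[0,0,-8,0,0,0,0],[-2,0,-12,0,0,0,0],[-4,0,-16,0,0,0,0],[-4,0,-18,0,0,0,0],[-4,0,-18,0,0,0,0],[-4,0,-18,0,0,0,0],[-4,0,-18,0,0,0,0],[-4,0,-18,0,0,0,0],[-4,0,-18,0,0,0,0],[-4,0,-18,0,0,0,0]]]'

```text
time_s: 22.05
position: [0.4555, -0.2607, 0.3697]
tcp_rot: [[0.069, 0.905, 0.421], [0.998, -0.063, -0.029], [0.0, 0.422, -0.907]]
force: [-0.1, 0.2, 1.1]
opening: 0.499
grasp_force: 0.0
```

```bash
python3 - <<'E'
from h import *
m,a=snap('wrist','w8.png');m,b=snap('wrist','w9.png')
d=cv2.absdiff(a,b).max(2);print((d>25).sum(),bot.read_state()['force'])
E
```

```text
92 [-0.57874292  1.03634896  0.03302797]
```

View pics/w8.png

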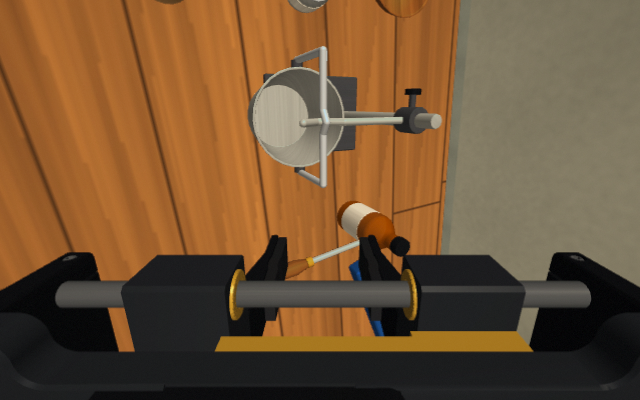

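Request:
apply_moves --steps '[[[0,0,0,0,0,0,0],[0,0,0,0,0,0,0],[0,0,0,0,0,0,0],[0,0,0,0,0,0,0],[0,0,0,0,0,0,0],[0,0,0,0,0,0,0],[0,0,0,0,0,0,0],[0,0,0,0,0,0,0],[0,0,0,0,0,0,0],[0,0,0,0,0,0,0],[0,0,0,0,0,0,0],[0,0,0,0,0,0,0],[0,0,0,0,0,0,0],[0,0,0,0,0,0,0],[0,0,0,0,0,0,0],[0,0,0,0,0,0,0]]]'

```text
time_s: 24.15
position: [0.4555, -0.2607, 0.3699]
tcp_rot: [[0.069, 0.904, 0.421], [0.998, -0.063, -0.029], [-0.0, 0.422, -0.907]]
force: [0.1, 0.6, -0.4]
opening: 0.5
grasp_force: 0.0
```

```bash
python3 -c "
from rig import bot
print(bot.hand_in())"
```

```text
the job is handed in; nothing more can be done
None
```

The large pail hangs free by its bail's peak on the hook, the gripper is clear of it, and I handed the job in at about 24 s; the hook load peaked at roughly 7 N.

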